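Reset the tube warmer

ROBOT

A 6-joint arm with a two-finger parallel gripper is mounted at the origin on the work surface. World frame = base frame: x ahead of the robot, y to its left, z up, the work surface at z = 0. Lengths are in m, angles in rad, forces in N, time in s.
With the tool pointing down it reaches from about 0.375 to 0.9 m from the base axis. Payload 3.1 kg.
Tool frame: the origin (TCP) lies at the centre of the arm's flange, where the gripper is bolted on; the fingertips stand 173 mm ahead of it and the grasp point (between the pads) lies 155 mm ahead of it (tip_extent is the distance from the TCP to the fingertips, in m); z points along the fingers, y is the direction in which the jaws open and shut (so a half turn about z gives the same grasp; the last joint's range is limited). The gripper opens to 85 mm and grips with 20 to 120 N. Pads are 22 mm wide; open, the fingers measure 114 mm over their backs; the gripper's body (76 mm by 85 mm) begins 54 mm behind the grasp point. The pads swing forward as they close: fully open they stand 13 mm farther back than shut.
Start: joints at [-1.425, 0.527, 1.433, -0, 1.181, -0.178], TCP at [0.199, -0.592, 0.405] pointing down, gripper open.
Joint ranges: [-3.08, 3.08], [-0.75, 2.2], [0.22, 2.44], [-1.43, 4.57], [0, 2.65], [-2.85, 2.85]. Speed limits (rad/s): [2.79, 2.79, 3.14, 3.14, 3.14, 3.14].

INTERFACE

Orientations are given as a unit quaternion [x, y, z, w].
In Python, from station import sense, snapshot, sign_off, tip_extent gives the robot as it stands. The module is installed in compiled form; this text tells all that it offers.
- The arm moves only by the tool servo_tool, never from a script. Its argument "rows" is a list of rows, each a list of 3 entries, a list of its own where there are three numbers: the shift along the tool's x, y, z in mm, then the turn about the tool's z in degrees, then the opening, from -1 (shut) to 1 (fully open), so that 0 is half open. A call has 1 to 8 rows; each row is the pose to reach, as a shift and turn from the pose measured when the call began, along the tool's axes at that moment; what a row does not reach only later rows make up. A row lasts 1/10 s, in which the tool goes at most 50 mm and 8.59 degrees, less where a joint would pass 70% of its speed; a pose out of reach is approached as far as the arm can. A call with a gripper value outside its range is refused whole. The fingers move at their own pace and stop on an object; "force" is the grip in N (left out, the last holds). Time passes only in rows, so rows that repeat a pose let the fingers close. It gives the time, the measured TCP pose, the force and the opening at its end, in the units of the state.
- sense(): the state, without advancing time (a new reading comes with each control period).
- snapshot(name): name is "side" or "top" or "wrist"; returns a dict with "image" (420x560x3 uint8, blue, green, red), "z_map" (420x560 float32, m along the optical axis (not along the pixel's ray), 0 where there is no reading), "vertical_fov" (degrees; the focal length in pixels is half the picture's height over the tangent of half this angle, whatever the lens; pixels are square), "cx", "cy" (the principal point, pixels), "cam_to_world" (4x4, takes a point from camera to world coordinates). Camera axes: x right, y down, z forward; pixel columns grow to the right and rows downward; lengths in m; the calibration is good to about 2 mm. A picture is of the moment at which its call begins.
- sign_off(): hands the job in, once; it reports no verdict.
The state is a dict: "t": time; "q": joint angles; "qd": joint speeds; "tau": joint torques, N m; "tcp_pos": TCP position; "tool_rot": TCP orientation; "force": force on the tool from outside, world axes, zero at the start; "ft_torque": the same for the moment, N m; "finger_gap": opening from 0.0 (shut) to 1.0 (fully open).
Only numpy, scipy, OpenCV 4.12 (cv2) and the standard library are available. Lean on these libraries where they do the work, as an engineer would, in place of code of your own. Each camera call takes 0.05 s, during which the arm holds its last target. There are 200 camera calls.

TASK

The tube warmer has to be reset. With a fingertip, push its sliding guard aside so that the well under it is uncovered, reach into the well and press the sunken reset key fully down and keep it down for two seconds, then let it spring back and push the guard fully shut over the well again. Do not press the raised start key, and do not pick up or disturb the tube rack, tub, bottle or marker standing around.

Things in the scene. Friction and masses are not known exactly. Their poses are not given: they have to be found in the camera images.
- warmer: White bench-top tube warmer, fixed, 170 mm (x) by 260 mm (y), flat deck 80 mm above the bench. Origin: centre of its underside; z up, the front (dark display) faces -x. Rear half: metal block with capped tubes (x +21 to +77, y -27 to +123 mm), up to 30 mm above the deck. Front half: two rails 5 mm high along y, inner faces at x = -69 and -1 mm; between them the deck is clear at both ends of the guard.
- guard (a joint): Sliding guard over the well: grey slab 66 mm (warmer x) by 88 mm (warmer y), 14 mm thick, lying on the deck between the rails. Slides only along warmer y, about 1.5 N, stays where left. Value in m: 0 = shut (centre at warmer x -35, y -40 mm), grows towards warmer +y to 0.080 = fully open; well uncovered from 0.052. Push it open on its -y end face, shut on its +y end face.
- guard_top (a point): Centre of the top face of the guard, 14.5 mm above the deck; moves with it. Its end faces are 44 mm to either side along the warmer's y.
- well_mouth (a point): Centre of the mouth of the well, level with the deck, at warmer x = -35, y = -54, z = 80 mm. The well is a square hole 44 by 44 mm, sides parallel to the warmer's, 35 mm deep. Axes as the warmer's.
- reset_key (a joint): The sunken reset key, a round pale key 28 mm in diameter at the middle of the well. Value in m: 0 = up, 0.005 = fully down. Springs back by itself. About 1.6 N starts it, about 5.6 N holds it fully down.
- reset_key_top (a point): Centre of the top face of the reset key, 14 mm below the deck when up; moves down with it.
- start_key (a joint): The raised start key, round, pale, 26 mm in diameter, standing 8 mm proud of the deck in its rear right corner (warmer x = +48, y = -85 mm). Must not be pressed. Value in m: 0 = up, 0.005 = fully down.
- start_key_top (a point): Centre of the top face of the start key.
- tube_rack: Loose white rack, 56 by 112 mm, 97 mm high with its capped tubes; origin at the centre of its underside. Bystander.
- tub: Loose round yellow tub with a red lid, 89 mm across, 88 mm high; origin at the centre of its underside. Bystander.
- dropper: Loose small white bottle with a black cap, 32 mm across, 85 mm high; origin at the centre of its underside. Bystander.
- marker: Loose white marker pen with a blue cap, 132 mm long, 17 mm high, lying in front of the warmer; origin on its underside. Bystander.

How it is judged:
On the way, in this order (a step that is already met when the one before it is completed fails the run):
1. the guard has been pushed aside and the well is uncovered (value of joint guard above 0.05 m), for 0.1 s.
2. the reset key is kept down for two seconds (1.6 s counts) with the guard open (value of joint reset_key above 0.0035 m and value of joint guard above 0.04 m), for 1.6 s.
3. the reset key has sprung back up (value of joint reset_key below 0.001 m), for 0.1 s.
At the end, for the whole second after the job is handed in: The guard is shut again (within 4 mm), the reset and start keys are up (within 1 mm), and the rack, tub, bottle and marker stand where they were (within 20 mm, not tipped) (value of joint guard below 0.004 m and value of joint each of reset_key, start_key below 0.001 m and distance of each of tube_rack, tub, dropper, marker from where it was at the start of the episode below 0.02 m and angle between each of tube_rack, tub, dropper, marker's own z axis and vertical below 0.2 rad); the robot touches nothing.
It fails at once if the start key was pressed (more than 2 mm) (value of joint start_key above 0.002 m).
It fails at once if a bystander was lifted, carried, knocked over or moved more than 20 mm (distance of any of tube_rack, tub, dropper, marker from where it was at the start of the episode above 0.02 m or angle between any of tube_rack, tub, dropper, marker's own z axis and vertical above 0.35 rad).
It also fails if it takes over 48 s, if anything falls off the work surface, if the arm or the gripper's body presses on something with over 40 N, if the wrist force passes 120 N, or if a joint passes its speed limit or range.

## Working session

There is one attempt and no reset: what is moved stays moved. The work goes in short steps, Python scripts to look and compute and a tool call to move; the robot and the scene stay as the last step left them, time stands still between calls to the robot, and variables do not carry over. Pictures are saved under pics/ and viewed, about 8 in all and at most 12, crops included, and the job is handed in when it is done.

Besides the shell and the picture viewer there is one more tool, called after "Emit:" as name([rows], argument=value, ...), one row to a line, values as JSON. servo_tool: Moves the arm, as the interface text tells. Its arguments: {"type":"object","properties":{"rows":{"type":"array"},"force":{"type":"number"}},"required":["rows"]}

```bash
mkdir -p pics
cat > h.py <<'E'
import numpy as np, cv2
from station import sense, snapshot, sign_off, tip_extent
def cloud(s):
    z=s["z_map"]; h,w=z.shape; f=h/2/np.tan(np.radians(s["vertical_fov"])/2)
    u,v=np.meshgrid(np.arange(w),np.arange(h))
    P=np.stack([(u-s["cx"])*z/f,(v-s["cy"])*z/f,z,np.ones_like(z)],-1)@np.array(s["cam_to_world"]).T
    P=P[...,:3]; P[z==0]=np.nan
    return P
E
python3 - <<'E'
from h import *
st=sense();print({k:np.round(v,3) for k,v in st.items()}, tip_extent)
for n in("top","side"):
    s=snapshot(n);cv2.imwrite(f"pics/{n}1.png",s["image"]);np.savez(f"{n}1.npz",**s)
    print(n,s["vertical_fov"],s["cx"],s["cy"],np.round(s["cam_to_world"],3))
E
```

```text
{'t': np.float64(0.0), 'q': array([-1.424,  0.528,  1.434, -0.   ,  1.181, -0.178]), 'qd': array([-0.001, -0.001, -0.   ,  0.   , -0.   ,  0.002]), 'tau': array([-1.0000e-03, -4.4235e+01, -1.7803e+01, -0.0000e+00,  9.0000e-03,
       -0.0000e+00]), 'tcp_pos': array([ 0.199, -0.592,  0.404]), 'tool_rot': array([ 0.987,  0.162,  0.   , -0.001]), 'force': array([-0.394, -0.54 ,  0.249]), 'ft_torque': array([-0.022, -0.   ,  0.   ]), 'finger_gap': np.float64(1.004)} 0.1734
top 45.97647563178848 282.1367789096516 210.21054607067325 [[ 0.003 -0.998  0.056  0.526]
 [-1.    -0.004 -0.013  0.037]
 [ 0.013 -0.055 -0.998  1.177]
 [ 0.     0.     0.     1.   ]]
side 53.18332530840396 277.57676955763503 207.55787655017363 [[-0.704 -0.384  0.597  0.022]
 [-0.71   0.393 -0.584  0.613]
 [-0.01  -0.835 -0.55   0.615]
 [ 0.     0.     0.     1.   ]]
```

View pics/top1.png

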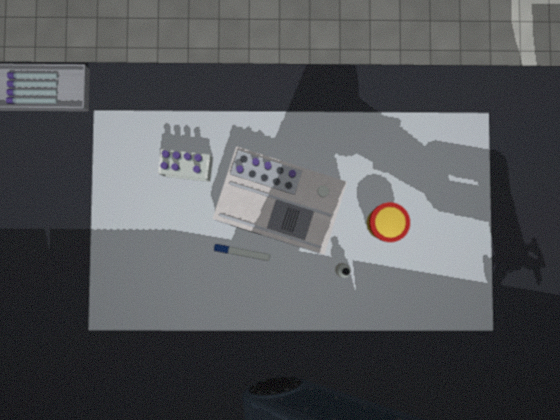

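View pics/side1.png

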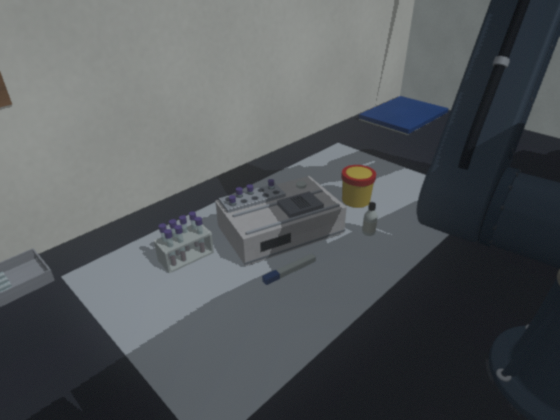

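The top view shows the warmer at about (280,200), turned some 20°, with the dark guard at (292,219). The start key is at (324,190), the tub at (390,222), the bottle at (343,270), the marker at (240,252) and the rack at (185,163). The side view agrees. Next I measure the warmer from both depth maps.

Run:
```python
from h import *
C={}
for n in("top","side"):
    s=np.load(f"{n}1.npz");P=cloud(s);img=s["image"].astype(float);Q=P.reshape(-1,3);L=img.mean(-1).ravel()
    C[n]=P
    near=(abs(Q[:,0]-0.53)<.17)&(abs(Q[:,1]-.03)<.19)
    d=Q[near&(Q[:,2]>.07)&(Q[:,2]<.089)]
    hist,e=np.histogram(Q[near&(Q[:,2]>.06)][:,2],np.arange(.06,.13,.004));print(n,dict(zip(e.round(3),hist)))
    # connected comp via image
    m=((P[...,2]>.066)&(P[...,2]<.13)&near.reshape(P.shape[:2])).astype(np.uint8)
    k,l,stt,c=cv2.connectedComponentsWithStats(m)
    i=1+np.argmax(stt[1:,4]); pts=P[l==i]
    r=cv2.minAreaRect((pts[:,:2]*1000).astype(np.float32));print(" rect",np.round(r[0],1),np.round(r[1],1),r[2])
    g=(l==i)&(P[...,2]>.0895)&(P[...,2]<.099)&(img.mean(-1)<110)
    g=cv2.morphologyEx(g.astype(np.uint8),cv2.MORPH_OPEN,np.ones((3,3)))
    k,l2,s2,c2=cv2.connectedComponentsWithStats(g)
    for j in np.argsort(-s2[1:,4])[:3]+1:
        q=P[l2==j];r=cv2.minAreaRect((q[:,:2]*1000).astype(np.float32));print(" guard?",s2[j],np.round(r[0],1),np.round(r[1],1),r[2],np.median(q[:,2]))
for n,pix in(("top",dict(tub=(390,222),dropper=(346,271),marker=(240,252),rack=(185,163),start=(324,190),guard=(292,219))),("side",dict(guard=(300,204),start=(301,184),drop=(371,207)))):
    for k,(u,v) in pix.items(): print(n,k,np.round(C[n][v,u],3))
```

```text
top {np.float64(0.06): np.int64(51), np.float64(0.064): np.int64(6), np.float64(0.068): np.int64(5), np.float64(0.072): np.int64(202), np.float64(0.076): np.int64(2726), np.float64(0.08): np.int64(2375), np.float64(0.084): np.int64(809), np.float64(0.088): np.int64(1174), np.float64(0.092): np.int64(1001), np.float64(0.096): np.int64(259), np.float64(0.1): np.int64(19), np.float64(0.104): np.int64(36), np.float64(0.108): np.int64(113), np.float64(0.112): np.int64(21), np.float64(0.116): np.int64(0), np.float64(0.12): np.int64(0), np.float64(0.124): np.int64(0)}
 rect [610.2  27.2] [260.4 170.4] 72.47589874267578
 guard? [ 268  200   45   40 1133] [566.3   4.7] [88.  65.8] 72.45567321777344 0.09415648595730142
 guard? [239 159   3   4  12] [696.2 116. ] [6.9 4.6] 0.3892573416233063 0.09035219039682141
 guard? [286 183   3   3   9] [644.5  12.1] [4.7 4.4] 0.396308034658432 0.0915675830713083
side {np.float64(0.06): np.int64(215), np.float64(0.064): np.int64(206), np.float64(0.068): np.int64(195), np.float64(0.072): np.int64(210), np.float64(0.076): np.int64(484), np.float64(0.08): np.i
[... 290 characters left out ...]
116): np.int64(0), np.float64(0.12): np.int64(0), np.float64(0.124): np.int64(0)}
 rect [610.2  29.9] [262.8 174.3] 72.4442367553711
 guard? [277 192  46  23 662] [567.    7.8] [90.1 69.4] 72.23320770263672 0.0953374004758702
 guard? [258 184  25  15 230] [655.9  16.8] [54.6 56.6] 69.26156616210938 0.09134555967304014
 guard? [240 199   7   5  30] [668.1  93.3] [14.1 23.5] 49.226966857910156 0.0913932980348226
top tub [ 0.562 -0.216  0.086]
top dropper [ 0.454 -0.118  0.086]
top marker [0.493 0.12  0.016]
top rack [0.695 0.243 0.057]
top start [ 0.632 -0.07   0.086]
top guard [0.567 0.001 0.092]
side guard [0.561 0.014 0.095]
side start [ 0.627 -0.062  0.089]
side drop [ 0.453 -0.113  0.077]
```

The fit is consistent: deck 260.4 × 170.4 mm, guard 88.0 × 65.8 mm at z 94–95, and yaw −17.5° in both views. The guard sits about 5 mm open already. I close the fingers, line tool x up with warmer +y, and move above the deck at the guard's −y end.

Emit:
servo_tool([
  [[250,-195,0],-27,-1],
  [[496,-390,0],-53.8,-1],
  [[496,-390,0],-53.8,-1],
  [[496,-390,0],-53.8,-1],
  [[496,-390,0],-53.8,-1],
  [[496,-390,0],-53.8,-1],
  [[496,-390,0],-53.8,-1],
  [[496,-390,0],-53.8,-1],
])

```text
t: 0.9
tcp_pos: [0.4192, -0.2557, 0.4045]
tool_rot: [0.807, 0.591, 0.0, -0.001]
force: [1.4, -0.5, -0.1]
finger_gap: -0.002
```

```bash
cat >> h.py <<'E'
from scipy.spatial.transform import Rotation as R
C=np.array([.6102,.0285]); A=np.radians(-17.53); W=np.array([[np.cos(A),-np.sin(A)],[np.sin(A),np.cos(A)]])
def go(wx,wy,tipz,st=None):
    "shift (tool mm) to bring tip to warmer xy (mm), tip height z (mm, world)"
    st=st or sense(); T=R.from_quat(st["tool_rot"]); p=np.array(st["tcp_pos"])
    tip=p+T.apply([0,0,tip_extent]); e=T.as_matrix()[:,0]
    g=np.r_[C+W@[wx/1e3,wy/1e3],tipz/1e3]
    here=W.T@(tip[:2]-C)*1e3
    print("t",st["t"],"tip at warmer",here.round(1),"z",(tip[2]*1e3).round(1),"F",np.round(st["force"],2),"gap",st["finger_gap"])
    print("-> shift",np.round(T.inv().apply(g-tip)*1e3,1),"turn(tool z)",np.round(-(90+np.degrees(A)-np.degrees(np.arctan2(e[1],e[0]))),2))
E
python3 - <<'E'
from h import *
print(tip_extent); go(-35,-108,115)
E
```

```text
0.1734
t 0.9 tip at warmer [ -96.7 -328.2] z 231.1 F [ 1.4  -0.47 -0.08] gap -0.0024213192166360757
-> shift [220.   61.7 116.5] turn(tool z) -0.05
```

Emit:
servo_tool([
  [[50,14,0],0,-1],
  [[100,28,0],0,-1],
  [[150,42,20],0,-1],
  [[190,54,50],0,-1],
  [[220,62,90],0,-1],
  [[220,62,117],0,-1],
  [[220,62,117],0,-1],
  [[220,62,117],0,-1],
])

```text
t: 1.7
tcp_pos: [0.5444, -0.0645, 0.2876]
tool_rot: [0.807, 0.591, -0.0, -0.002]
force: [0.8, -0.2, 0.2]
finger_gap: 0.005
```

Run:
```python
from h import *
go(-35,-108,86)
s=snapshot("side");cv2.imwrite("pics/side2.png",cv2.resize(s["image"][120:330,180:460],None,fx=2.5,fy=2.5,interpolation=2))
s=snapshot("top");np.savez("top2.npz",**s)
P=cloud(s).reshape(-1,3);q=(P[:,:2]-C)@W*1e3
m=(abs(q[:,0]+35)<70)&(abs(q[:,1]+108)<60)&(P[:,2]>.115)&(P[:,2]<.4)
print(m.sum(), np.c_[q[m].mean(0),q[m].min(0),q[m].max(0)])
```

```text
t 1.7 tip at warmer [ -35.3 -108.2] z 114.2 F [ 0.8  -0.17  0.25] gap 0.005486762366492477
-> shift [ 0.1  0.4 28.2] turn(tool z) -0.02
190 [[ -81.07567136  -95.15890023  -17.98428408]
 [-109.14202144 -150.83450759  -50.18959766]]
```

View pics/side2.png

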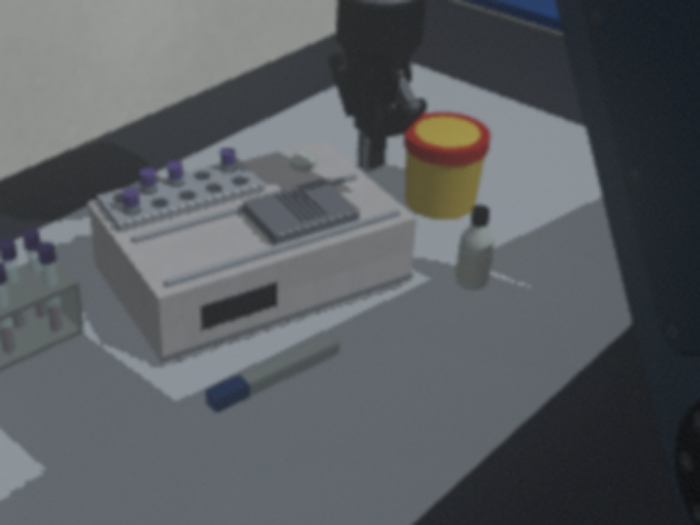

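The crop shows the closed fingers at about (372,165), just above the deck beyond the guard's near end. The deck there is clear. I descend to 7 mm above the deck.

Emit:
servo_tool([
  [[0,0,10],0,-1],
  [[0,0,20],0,-1],
  [[0,0,27],0,-1],
  [[0,0,27],0,-1],
])

```text
t: 2.2
tcp_pos: [0.5445, -0.0656, 0.2615]
tool_rot: [0.807, 0.59, 0.001, -0.001]
force: [-0.6, -0.8, 0.3]
finger_gap: 0.003
```

Run:
```python
from h import *
go(-35,-20,87)
s=snapshot("side");P=cloud(s).reshape(-1,3);L=s["image"].mean(-1).ravel();q=(P[:,:2]-C)@W*1e3
m=(abs(q[:,0]+35)<25)&(abs(q[:,1]+108)<22)&(P[:,2]>.083)&(P[:,2]<.15)
print(m.sum(), "finger pts warmer med",np.median(q[m],0),np.percentile(q[m],[5,95],axis=0).round(1),"lowest z",np.percentile(P[m,2],[1,5]))
```

```text
t 2.2 tip at warmer [ -34.4 -109.2] z 88.1 F [-0.62 -0.78  0.3 ] gap 0.0029933323283316804
-> shift [89.2 -0.8  1.3] turn(tool z) -0.15
234 finger pts warmer med [-40.5939407  -98.72263967] [[ -49.1 -113.7]
 [ -19.6  -95.7]] lowest z [0.08987919 0.09483018]
```

Emit:
servo_tool([
  [[12,0,1],0,-1],
  [[24,0,1],0,-1],
  [[36,0,1],0,-1],
  [[48,0,1],0,-1],
  [[60,0,1],0,-1],
  [[70,0,1],0,-1],
  [[79,0,1],0,-1],
  [[86,0,1],0,-1],
])

```text
t: 3.05
tcp_pos: [0.571, 0.0173, 0.2611]
tool_rot: [0.807, 0.59, 0.001, -0.001]
force: [-0.7, -1.6, -1.1]
finger_gap: 0.001
```

Emit:
servo_tool([
  [[0,0,0],0,-1],
  [[-10,0,0],0,-1],
  [[-20,0,-15],0,-1],
  [[-30,0,-30],0,-1],
  [[-60,0,-40],0,-1],
  [[-90,0,-40],0,-1],
  [[-110,0,-40],0,-1],
  [[-110,0,-40],0,-1],
])

```text
t: 3.85
tcp_pos: [0.5371, -0.0909, 0.3027]
tool_rot: [0.809, 0.588, 0.001, 0.001]
force: [0.4, -0.4, 0.4]
finger_gap: 0.003
```

Run:
```python
from h import *
go(-35,-54,100)
for n in("side","top"):
    s=snapshot(n);P=cloud(s);img=s["image"]
    q=((P[...,:2].reshape(-1,2)-C)@W*1e3).reshape(*P.shape[:2],2)
    g=(P[...,2]>.0885)&(P[...,2]<.099)&(img.mean(-1)<110)&(abs(q[...,0]+35)<40)&(q[...,1]>-80)
    g=cv2.morphologyEx(g.astype(np.uint8),cv2.MORPH_OPEN,np.ones((3,3)))
    r=cv2.minAreaRect(q[g>0].astype(np.float32));print(n,"guard",r)
    w=(P[...,2]<.074)&(P[...,2]>.03)&(abs(q[...,0]+35)<30)&(abs(q[...,1]+54)<30)
    print(" well pts",w.sum(),np.median(q[w],0),np.percentile(q[w],[3,97],axis=0).round(1),np.percentile(P[w][:,2],[10,50,90]).round(4))
    if n=="side":cv2.imwrite("pics/side3.png",cv2.resize(img[120:330,180:460],None,fx=2.5,fy=2.5,interpolation=2))
    else:cv2.imwrite("pics/top3.png",cv2.resize(img[130:290,200:420],None,fx=3.5,fy=3.5,interpolation=2))
```

```text
t 3.85 tip at warmer [ -33.2 -135.6] z 129.3 F [ 0.42 -0.36  0.38] gap 0.002573902974096289
-> shift [81.6 -2.4 29.4] turn(tool z) -0.38
side guard ((-32.365535736083984, 134.76275634765625), (284.1797180175781, 67.47174835205078), 86.92838287353516)
 well pts 119 [-17.89754971 -60.60540288] [[-37.3 -74.2]
 [-11.7 -43. ]] [0.0625 0.0673 0.0726]
top guard ((-27.82088279724121, 133.90228271484375), (232.87371826171875, 50.51240921020508), 86.05857849121094)
 well pts 357 [-34.22575332 -55.54278229] [[-53.7 -76.3]
 [-13.8 -35.9]] [0.0434 0.0477 0.0672]
```

View pics/side3.png

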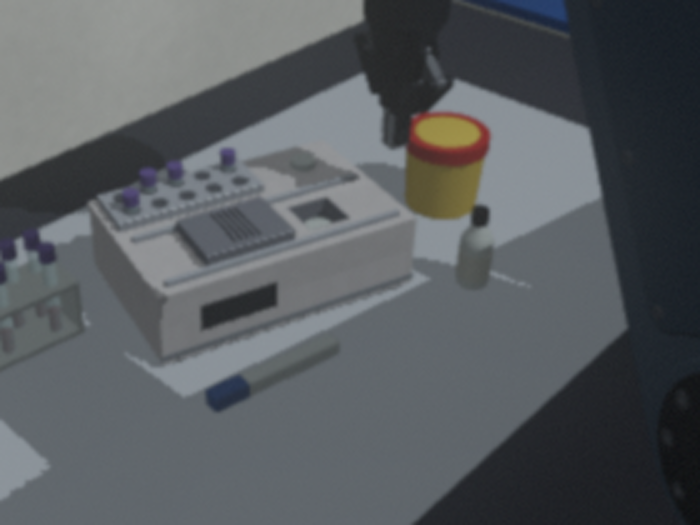

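The side crop shows the guard slid well left to about (237,230). The well is fully uncovered at (317,212) with the pale key inside. The top view puts the well's centre at warmer (−34,−56), against the nominal (−35,−54), so I use (−34.5,−55). I move over it and go in.

Emit:
servo_tool([
  [[30,-1,0],0,-1],
  [[60,-1,5],0,-1],
  [[80,-2,15],0,-1],
  [[81,-2,25],0,-1],
  [[81,-2,29],0,-1],
  [[81,-2,29],0,-1],
])

```text
t: 4.55
tcp_pos: [0.56, -0.011, 0.2727]
tool_rot: [0.808, 0.589, 0.001, -0.001]
force: [-0.2, 0.4, 0.4]
finger_gap: 0.001
```

Run:
```python
from h import *
go(-34.5,-55,68)
```

```text
t 4.55 tip at warmer [-35.9 -52.5] z 99.3 F [-0.21  0.41  0.36] gap 0.0008581301022912698
-> shift [-2.6  1.4 31.3] turn(tool z) -0.24
```

Emit:
servo_tool([
  [[-2,1,6],0,-1],
  [[-2,1,12],0,-1],
  [[-2,1,18],0,-1],
  [[-2,1,24],0,-1],
  [[-2,1,29],0,-1],
  [[-2,1,29],0,-1],
])

```text
t: 5.15
tcp_pos: [0.5601, -0.0132, 0.2428]
tool_rot: [0.808, 0.589, 0.0, -0.001]
force: [-0.4, -0.4, 0.2]
finger_gap: 0.003
```

Run:
```python
from h import *
go(-34.5,-55,61)
```

```text
t 5.15 tip at warmer [-35.5 -54.6] z 69.4 F [-0.36 -0.42  0.16] gap 0.0030423700331425655
-> shift [-0.4  1.   8.4] turn(tool z) -0.25
```

Emit:
servo_tool([
  [[0,0,2],0,-1],
  [[0,0,4],0,-1],
  [[0,0,6],0,-1],
  [[0,0,6],0,-1],
])

```text
t: 5.55
tcp_pos: [0.5602, -0.0132, 0.237]
tool_rot: [0.808, 0.589, 0.0, -0.001]
force: [-1.1, -0.3, 3.5]
finger_gap: 0.003
```

Emit:
servo_tool([
  [[0,0,1],0,-1],
  [[0,0,2],0,-1],
  [[0,0,3],0,-1],
  [[0,0,3],0,-1],
])

```text
t: 5.95
tcp_pos: [0.5601, -0.0131, 0.2345]
tool_rot: [0.808, 0.589, 0.0, -0.001]
force: [-2.4, -0.7, 7.7]
finger_gap: 0.0
```

Emit:
servo_tool([
  [[0,0,1],0,-1],
  [[0,0,1],0,-1],
  [[0,0,1],0,-1],
  [[0,0,1],0,-1],
  [[0,0,1],0,-1],
  [[0,0,1],0,-1],
  [[0,0,1],0,-1],
  [[0,0,1],0,-1],
])

```text
t: 6.75
tcp_pos: [0.5601, -0.0131, 0.2344]
tool_rot: [0.808, 0.589, 0.0, -0.001]
force: [-3.0, 0.2, 9.2]
finger_gap: 0.001
```

Emit:
servo_tool([
  [[0,0,0],0,-1],
  [[0,0,0],0,-1],
  [[0,0,0],0,-1],
  [[0,0,0],0,-1],
  [[0,0,0],0,-1],
  [[0,0,0],0,-1],
  [[0,0,0],0,-1],
  [[0,0,0],0,-1],
])

```text
t: 7.55
tcp_pos: [0.5601, -0.0131, 0.2347]
tool_rot: [0.808, 0.589, 0.0, -0.001]
force: [-0.4, -0.1, 6.4]
finger_gap: -0.0
```

Emit:
servo_tool([
  [[0,0,0],0,-1],
  [[0,0,0],0,-1],
  [[0,0,0],0,-1],
  [[0,0,0],0,-1],
  [[0,0,0],0,-1],
  [[0,0,0],0,-1],
  [[0,0,0],0,-1],
  [[0,0,0],0,-1],
])

```text
t: 8.35
tcp_pos: [0.56, -0.0131, 0.2349]
tool_rot: [0.808, 0.589, 0.0, -0.001]
force: [-1.8, 0.0, 5.9]
finger_gap: -0.0
```

Force stayed at or above 5.9 N. I hold about a second more with a slightly deeper command, for margin.

Emit:
servo_tool([
  [[0,0,1],0,-1],
  [[0,0,1],0,-1],
  [[0,0,1],0,-1],
  [[0,0,1],0,-1],
  [[0,0,1],0,-1],
  [[0,0,1],0,-1],
  [[0,0,1],0,-1],
  [[0,0,1],0,-1],
])

```text
t: 9.15
tcp_pos: [0.56, -0.0131, 0.2345]
tool_rot: [0.808, 0.59, 0.001, -0.001]
force: [-1.9, -0.1, 7.0]
finger_gap: -0.002
```

Emit:
servo_tool([
  [[0,0,-6],0,-1],
  [[0,0,-12],0,-1],
  [[0,0,-20],0,-1],
  [[0,0,-30],0,-1],
  [[0,0,-45],0,-1],
  [[0,0,-60],0,-1],
  [[0,0,-75],0,-1],
  [[0,0,-75],0,-1],
])

```text
t: 9.95
tcp_pos: [0.5607, -0.0133, 0.3119]
tool_rot: [0.808, 0.59, 0.002, 0.001]
force: [1.4, 0.5, -0.0]
finger_gap: 0.002
```

Run:
```python
from h import *
go(-35,114,125)
s=snapshot("side");P=cloud(s);img=s["image"]
q=((P[...,:2].reshape(-1,2)-C)@W*1e3).reshape(*P.shape[:2],2)
g=(P[...,2]>.0895)&(P[...,2]<.099)&(img.mean(-1)<110)&(abs(q[...,0]+35)<30)&(q[...,1]<125)
g=cv2.morphologyEx(g.astype(np.uint8),cv2.MORPH_OPEN,np.ones((3,3)))
print("guard y range",np.percentile(q[g>0][:,1],[1,99]))
cv2.imwrite("pics/side4.png",cv2.resize(img[120:330,180:460],None,fx=2.5,fy=2.5,interpolation=2))
```

```text
t 9.95 tip at warmer [-33.7 -54.4] z 138.5 F [ 1.44  0.55 -0.  ] gap 0.002034223036713524
-> shift [168.4  -2.   13.8] turn(tool z) -0.21
guard y range [-6.4502096  78.93540115]
```

View pics/side4.png

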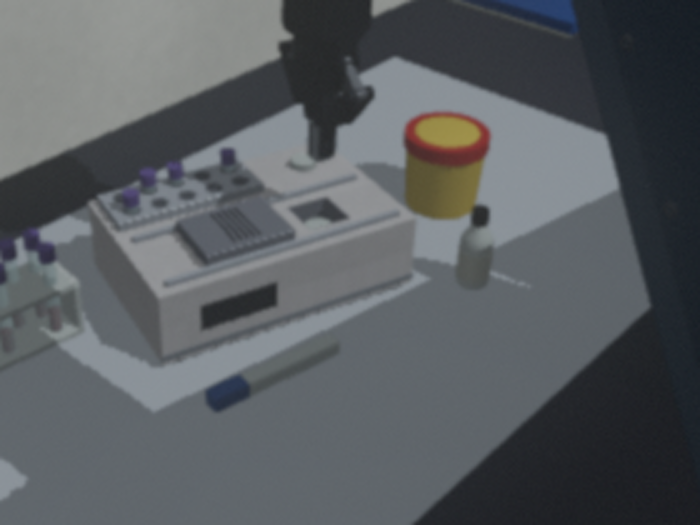

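The crop shows the well still open at (317,212) with the key up, and the guard at (237,230), spanning y −6 to +79 mm. All bystanders are in place. I go over the guard to its +y end.

Emit:
servo_tool([
  [[35,-1,0],0,-1],
  [[70,-2,0],0,-1],
  [[105,-2,0],0,-1],
  [[140,-2,0],0,-1],
  [[163,-2,0],0,-1],
  [[163,-2,10],0,-1],
  [[163,-2,20],0,-1],
  [[163,-2,20],0,-1],
])

```text
t: 10.8
tcp_pos: [0.6068, 0.1416, 0.2883]
tool_rot: [0.808, 0.589, -0.001, -0.001]
force: [-1.0, -0.0, -0.3]
finger_gap: -0.0
```

Run:
```python
from h import *
go(-35,108,87)
```

```text
t 10.8 tip at warmer [-37.8 106.7] z 114.9 F [-1.02 -0.01 -0.25] gap -8.584183620327479e-05
-> shift [ 1.3  2.9 27.9] turn(tool z) -0.26
```

Emit:
servo_tool([
  [[2,2,7],0,-1],
  [[2,3,14],0,-1],
  [[2,3,21],0,-1],
  [[2,3,27],0,-1],
  [[2,3,27],0,-1],
])

```text
t: 11.3
tcp_pos: [0.6098, 0.1424, 0.2601]
tool_rot: [0.808, 0.589, -0.002, -0.002]
force: [-0.3, -0.4, -0.9]
finger_gap: 0.0
```

Run:
```python
from h import *
go(-35,15,87)
```

```text
t 11.3 tip at warmer [-35.5 108.2] z 86.8 F [-0.26 -0.36 -0.89] gap 0.00030225741673619335
-> shift [-93.2   1.   -0.1] turn(tool z) -0.28
```

Emit:
servo_tool([
  [[-12,0,0],0,-1],
  [[-24,0,0],0,-1],
  [[-36,0,0],0,-1],
  [[-48,0,0],0,-1],
  [[-60,0,0],0,-1],
  [[-72,0,0],0,-1],
  [[-82,0,0],0,-1],
  [[-88,0,0],0,-1],
])

```text
t: 12.1
tcp_pos: [0.5827, 0.0574, 0.2604]
tool_rot: [0.808, 0.589, -0.002, -0.001]
force: [0.5, 1.1, -0.7]
finger_gap: -0.001
```

Emit:
servo_tool([
  [[-2,0,0],0,-1],
  [[-4,0,0],0,-1],
  [[-4,0,0],0,-1],
])

```text
t: 12.4
tcp_pos: [0.5816, 0.0541, 0.2605]
tool_rot: [0.808, 0.589, -0.001, -0.002]
force: [1.6, 3.4, -0.3]
finger_gap: -0.002
```

Emit:
servo_tool([
  [[-1,0,0],0,-1],
  [[-2,0,0],0,-1],
  [[-3,0,0],0,-1],
  [[-3,0,0],0,-1],
])

```text
t: 12.8
tcp_pos: [0.5812, 0.0532, 0.2606]
tool_rot: [0.809, 0.588, 0.001, -0.003]
force: [3.1, 9.5, -1.5]
finger_gap: 0.002
```

Run:
```python
from h import *
go(-35,50,125)
```

```text
t 12.8 tip at warmer [-35.7  15.5] z 87.2 F [ 3.15  9.49 -1.51] gap 0.0016531378235507916
-> shift [ 34.6   0.3 -37.7] turn(tool z) -0.42
```

The force rose to about 10 N with almost no further motion, so the guard is at its stop. The tip at 15.5 mm also fits 4 + 11 mm. I back off and lift clear.

Emit:
servo_tool([
  [[8,0,0],0,-1],
  [[18,0,0],0,-1],
  [[25,0,-15],0,-1],
  [[28,0,-40],0,-1],
  [[28,0,-80],0,-1],
  [[28,0,-120],0,-1],
  [[28,0,-150],0,-1],
  [[28,0,-150],0,-1],
])

```text
t: 13.6
tcp_pos: [0.5913, 0.0793, 0.416]
tool_rot: [0.809, 0.588, 0.004, 0.001]
force: [0.7, -0.2, 0.3]
finger_gap: -0.001
```

Emit:
servo_tool([
  [[-40,-20,0],0,-1],
  [[-80,-40,0],0,-1],
  [[-120,-60,0],0,-1],
  [[-160,-80,0],0,-1],
  [[-200,-80,0],0,-1],
  [[-240,-80,0],0,-1],
  [[-240,-80,0],0,-1],
  [[-240,-80,0],0,-1],
])

```text
t: 14.4
tcp_pos: [0.441, -0.125, 0.4134]
tool_rot: [0.809, 0.587, 0.004, 0.0]
force: [-1.0, 0.5, 0.3]
finger_gap: -0.001
```

Run:
```python
from h import *
s0=dict(np.load("top1.npz"))
s=snapshot("top");st=sense();print(st["t"],np.round(st["force"],2),np.round(st["qd"],3))
for n,a in(("before",s0),("after",s)):
    P=cloud(a);q=((P[...,:2].reshape(-1,2)-C)@W*1e3).reshape(*P.shape[:2],2)
    g=(P[...,2]>.0895)&(P[...,2]<.099)&(a["image"].mean(-1)<110)&(abs(q[...,0]+35)<33)&(abs(q[...,1])<120)
    g=cv2.morphologyEx(g.astype(np.uint8),cv2.MORPH_OPEN,np.ones((3,3)))
    k,l,t,c=cv2.connectedComponentsWithStats(g);i=1+np.argmax(t[1:,4])
    print(n,"guard",cv2.minAreaRect(q[l==i].astype(np.float32)))
cv2.imwrite("pics/top5.png",cv2.resize(np.vstack([s0["image"][110:290,140:430],s["image"][110:290,140:430]]),None,fx=1.66,fy=1.66))
```

```text
14.45 [ 0.36 -0.1   0.27] [ 0.029 -0.003 -0.001  0.004 -0.    -0.004]
before guard ((-34.99893569946289, -35.89341735839844), (65.5387191772461, 87.99964904785156), 0.18034452199935913)
after guard ((-34.224395751953125, -40.404598236083984), (52.59400939941406, 30.745466232299805), 0.9516452550888062)
```

View pics/top5.png

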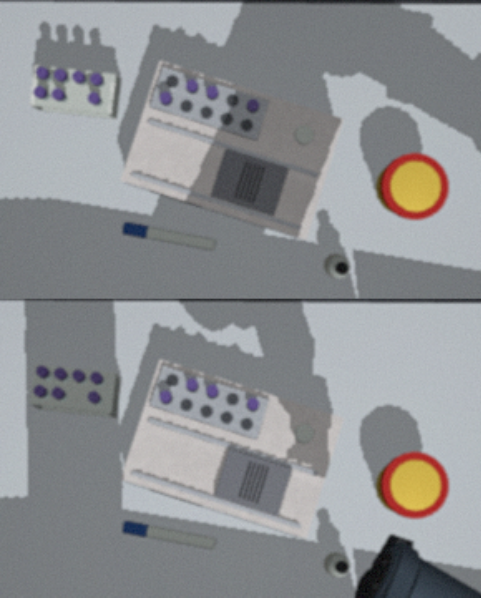

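The before/after view shows the guard back over the well and slightly further to the −y side than at the start. The rack, tub, bottle and marker are at the same pixels, and the robot is clear. Handing in.

```bash
python3 -c "
from station import sign_off; print(sign_off())"
```

```text
the job is handed in; nothing more can be done
None
```

I reset the warmer and handed the job in at t ≈ 14.5 s; the hand-in gives no verdict.

- **Guard opened:** with the fingers closed, I pushed the guard open to about 75 mm. The side view showed the well fully uncovered.
- **Reset key:** I held it down for over 3 s at about 6–9 N, against the 5.6 N needed. The force fell to zero on lifting, and the side view showed the key up.
- **Guard shut:** I pushed it until it met its stop, where the force rose to about 10 N with almost no further movement.

**Last checks:**
- **Guard position:** its centre measured y = −40.4 mm, with −40 being shut. Before the start it measured about 4–5 mm open.
- **Surroundings:** by eye in the top view, the rack, tub, bottle and marker stand where they were. The arm never went near the start key, but I did not measure its height afterwards.
- **Robot:** clear of everything, with no contact force.

**Checks that disagreed:**
- The final guard fit caught only the grille, because a lighting change put the rest of the slab above my brightness threshold. The −40.4 mm is therefore the grille's centre, though the stop force agrees with it.
- An earlier fit of the open guard picked up surrounding clutter, so I discarded it and fitted again.
- The well's centre measured about 2 mm off nominal, so I aimed between the two.

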